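# Hang the red ear defenders on the bench rail

## Robot

A 6-joint arm with a two-finger parallel gripper is mounted at the origin on the work surface. World frame = base frame: x ahead of the robot, y to its left, z up, the work surface at z = 0. Lengths are in m, angles in rad, forces in N, time in s.
With the tool pointing down it reaches from about 0.3 to 0.75 m from the base axis. Payload 8.5 kg.
Tool frame: the origin (TCP) lies on the centre line of the jaws, within the pads' length; the fingertips stand 8 mm ahead of it and the grasp point (between the pads) lies 11 mm behind it; z points along the fingers, y is the line along which they close (so a half turn about z gives the same grasp; the last joint's range is limited). The gripper opens to 88 mm and grips with 3 to 60 N. Pads are 18 mm wide; open, the fingers measure 123 mm over their backs; the gripper's body (75 mm by 187 mm) begins 45 mm behind the grasp point.
Start: joints at [1.13, 0.381, 1.297, -0, 1.464, -0.215], TCP at [0.123, 0.536, 0.247] pointing down, gripper open.
Joint ranges: [-3.11, 3.11], [-0.89, 2.33], [0.22, 2.48], [-1.42, 4.56], [0.17, 2.85], [-2.88, 2.88]. Speed limits (rad/s): [2.39, 2.39, 3.14, 3.14, 3.14, 3.14].

## Interface

Orientations are given as [roll, pitch, yaw] about the fixed x, y, z axes, in that order (R = Rz(yaw) Ry(pitch) Rx(roll)).
In Python, from rig import readout, viewer, bot gives the robot as it stands.
- The arm moves only by the shell command python3 -m inch 'ROWS' [FORCE]. ROWS is text: rows parted by semicolons, each of 5 numbers parted by spaces: the shift along the tool's x, y, z in mm, then the turn about the tool's z in degrees, then the gripper's target within -1 to 1 (fully open at 1, half-way at 0, shut at -1). A call has 1 to 12 rows; each row shifts and turns the commanded pose from where the row before left it, along the tool's axes as they then stand; what a row does not reach is not made up. A row lasts 1/10 s, in which the tool goes at most 50 mm and 8.59 degrees, less where a joint would pass 70% of its speed; a pose out of reach is approached as far as the arm can. A call with a gripper value outside its range is refused whole. The fingers move at their own pace and stop on an object; FORCE is the grip in N (left out, the last holds). Time passes only in rows, so rows that do not move let the fingers close. It gives the time, the measured TCP pose, the force, the opening and the grip force at its end, in the units of the state.
- readout.state(): the state, without advancing time (a new reading comes with each control period).
- viewer.snapshot(name): name is "scene" or "top"; returns a dict with "color" (400x640x3 uint8, blue, green, red), "fov_y" (degrees; the focal length in pixels is half the picture's height over the tangent of half this angle, whatever the lens; pixels are square), "cx", "cy" (the principal point, pixels), "k1" (the pictures are not rectified: a ray, as slopes to the right and down, at radius r is drawn at 1 + k1 r^2 times it, then the intrinsics apply), "pose" (4x4, takes a point from camera to world coordinates). Camera axes: x right, y up, looking along -z (the intrinsics and any distortion apply to the point x, -y, -z); pixel columns grow to the right and rows downward; lengths in m; the calibration is good to about 2 mm. A picture is of the moment at which its call begins. There is no depth.
- bot.job_done(): hands the job in; it is judged then, once.
The state is a dict: "time_s": time; "joint_pos": joint angles; "qvel": joint speeds; "effort": joint torques, N m; "position": TCP position; "orientation": TCP orientation; "force": force on the tool from outside, world axes, zero at the start; "ft_torque": the same for the moment, N m; "width": finger opening in m; "grip_force": force on a finger pad.
Only numpy, scipy, OpenCV 4.12 (cv2) and the standard library are available. Lean on these libraries where they do the work, as an engineer would, in place of code of your own. Each camera call takes 0.05 s, during which the arm holds its last target. There are 200 camera calls.

## Task

Tidy the garage bench: take the red ear defenders and hang them squarely over the middle part of the steel bar of the low timber-ended rail, headband resting on the bar and one cup hanging on each side of it, then let go so that they hang still. Leave the yellow ear defenders and the blue paint can where they stand.

Things in the scene. Friction and masses are not known exactly. Their poses are not given: they have to be found in the camera images.
- red_muffs: Red-cupped ear defenders (0.24 kg) standing on their cups like an arch, 164 high, 164 wide (mm). Origin: middle of the underside of the headband's crown, 146 above the feet; x cup to cup, y through the arch, z up; a half turn is the same. Crown: black block 50 (x) by 26 (y), z 0 to 18: grip across its 26, fingertips not below z 0. Cups 76 high, 58 wide in y, at x 43 to 82 either side; 86 free between.
- rail: Fixed rail: steel bar 16 mm thick between timber end blocks (32 mm along y, 85 in x, level with the bar's top). Origin: top of the bar at mid length, 170 mm above the bench; y along the bar, 220 mm of it free; z up; nothing below it. Hung right, the ear defenders' origin is on this one, their y along the bar, either way; to pass over it their origin must be over 146 mm above it.
- yellow_muffs: Second ear defenders, same shape, size and frame, with yellow cups: a bystander, to be left alone.
- paint_can: Blue-banded paint can, 66 mm in diameter, 125 mm high, origin at the centre of its underside: a bystander, to be left alone.
Not all that is in view belongs to the job. What is shaped like the red_muffs but green is not meant.

How it is judged:
By the outcome, as a careful person would: the job done as asked, in the order asked, and still so for the second after the job is handed in, with the robot touching nothing.
It also fails if it takes over 45 s, if anything falls off the work surface, if the arm or the gripper's body presses on something with over 40 N, if the wrist force passes 120 N, or if a joint passes its speed limit or range.

## Working session

There is one attempt and no reset: what is moved stays moved. The work goes in short steps, Python scripts to look and compute and a shell command to move; the robot and the scene stay as the last step left them, time stands still between calls to the robot, and variables do not carry over. Pictures are saved under pics/ and viewed, at most 10 in all, crops included, and the job is handed in when it is done.

```bash
ls; mkdir -p pics; python3 - <<'E'
from rig import readout, viewer
import cv2
for n in("scene","top"):
    s=viewer.snapshot(n); cv2.imwrite(f"pics/{n}0.png",s["color"]); print(n,s["fov_y"],s["cx"],s["cy"],s["k1"],s["pose"])
print(readout.state())
E
```

```text
pics
scene 49.83223248766371 321.99222473525936 202.52959243481249 -0.09316369573701082 [[-0.28211773 -0.76370311  0.58066095  1.14271176]
 [ 0.9593401  -0.2190619   0.17798442  0.14001698]
 [-0.00872656  0.6072639   0.79445227  0.96009068]
 [ 0.          0.          0.          1.        ]]
top 46.349796536705284 325.19120510093774 197.59470595772322 0.009002720685936102 [[ 0.02089867  0.98604103 -0.16518573  0.3102637 ]
 [-0.99931839  0.02563077  0.02656742 -0.01471964]
 [ 0.0304304   0.16451792  0.98590458  1.37925982]
 [ 0.          0.          0.          1.        ]]
{'time_s': 0.1, 'joint_pos': array([ 1.12966225e+00,  3.81121287e-01,  1.29808891e+00, -8.77505141e-06,
        1.46361948e+00, -2.15281315e-01]), 'qvel': array([-0.0002348 , -0.00260562, -0.00137632,  0.00026233, -0.00078967,
        0.0004563 ]), 'effort': array([ 5.60092783e-03, -4.38647461e+01, -2.24909806e+01,  7.15724216e-02,
        3.41670052e-02, -8.25881102e-05]), 'position': array([0.12306353, 0.53582887, 0.24623585]), 'orientation': array([-3.14038232e+00, -2.55732858e-04,  2.91574068e+00]), 'force': array([-0.88409562,  0.7939646 ,  0.02684682]), 'ft_torque': array([-0.03597579, -0.02627286, -0.02795474]), 'grip_force': 0.0, 'width': 0.08793245623105593}
```

View pics/scene0.png

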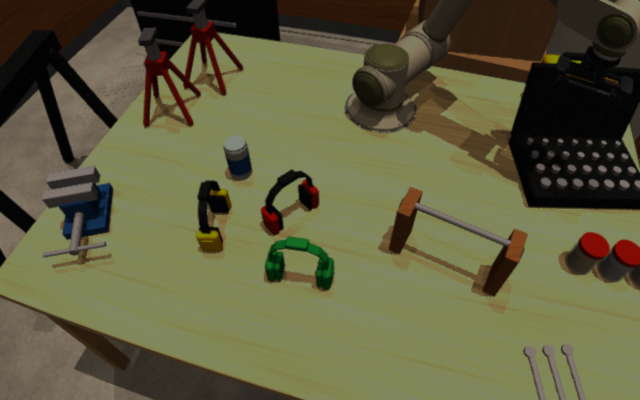

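View pics/top0.png

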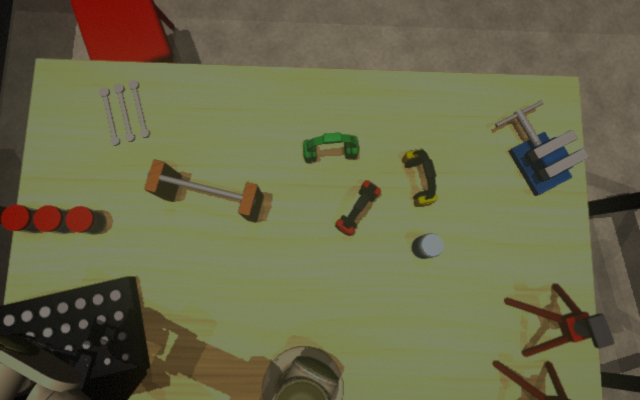

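The scene view shows the red muffs at about (290,200) and the rail with blocks near (405,220) and (505,262). The top view has the red muffs at about (358,208), with cups at (371,190) and (346,227). In it the rail runs from (155,178) to (250,198), and the green, yellow and can stand nearby.

```bash
cat > h.py <<'E'
import numpy as np, cv2
from rig import viewer, readout
def K(s):
    f=s["color"].shape[0]/2/np.tan(np.radians(s["fov_y"]/2)); return np.array([[f,0,s["cx"]],[0,f,s["cy"]],[0,0,1]])
def ray(s,p):
    K_=K(s); d=(np.array(p,float)-[s["cx"],s["cy"]])/K_[0,0]; u=d.copy()
    for _ in range(20): u=d/(1+s["k1"]*(u@u))
    v=s["pose"][:3,:3]@[u[0],-u[1],-1]; return s["pose"][:3,3],v
def onz(s,p,z):
    o,v=ray(s,p); return o+v*(z-o[2])/v[2]
def proj(s,P):
    T=np.linalg.inv(s["pose"]); c=T[:3,:3]@P+T[:3,3]; u=np.array([c[0],-c[1]])/-c[2]
    return u*(1+s["k1"]*(u@u))*K(s)[0,0]+[s["cx"],s["cy"]]
def tri(s1,p1,s2,p2):
    o1,v1=ray(s1,p1);o2,v2=ray(s2,p2)
    t=np.linalg.lstsq(np.c_[v1,-v2],o2-o1,rcond=None)[0]
    a=o1+t[0]*v1;b=o2+t[1]*v2; return (a+b)/2,np.linalg.norm(a-b)
def red(s,box):
    h=cv2.cvtColor(s["color"],cv2.COLOR_BGR2HSV); m=(((h[...,0]<5)|(h[...,0]>174))&(h[...,1]>190)&(h[...,2]>50)).astype(np.uint8)
    k=np.zeros_like(m);x0,y0,x1,y1=box;k[y0:y1,x0:x1]=1
    n,l,st,c=cv2.connectedComponentsWithStats(m*k); return [(st[i,4],c[i],st[i,:4]) for i in range(1,n) if st[i,4]>15]
E
python3 - <<'E'
from h import *
a=viewer.snapshot("scene");t=viewer.snapshot("top")
for s,b in((a,(250,165,330,240)),(t,(325,170,390,245))):
    for r in red(s,b): print(r, onz(s,r[1],.038))
A=cv2.resize(a["color"][160:300,240:540],None,fx=2.6,fy=2.6,interpolation=cv2.INTER_CUBIC)
B=cv2.resize(t["color"][150:250,140:390],None,fx=3.1,fy=3.1,interpolation=cv2.INTER_CUBIC)
cv2.imwrite("pics/a1.png",A);cv2.imwrite("pics/b1.png",B)
E
```

```text
(np.int32(124), array([311.64516129, 190.96774194]), array([302, 180,  16,  25], dtype=int32)) [ 0.43817503 -0.10525398  0.038     ]
(np.int32(181), array([270.02762431, 217.48066298]), array([262, 206,  16,  26], dtype=int32)) [ 0.55403324 -0.18412248  0.038     ]
```

View pics/a1.png

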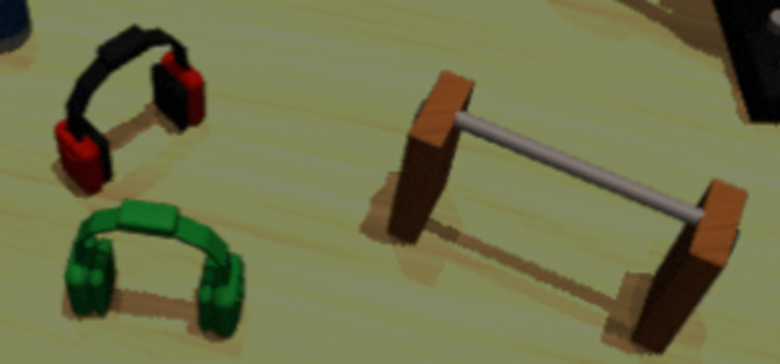

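View pics/b1.png

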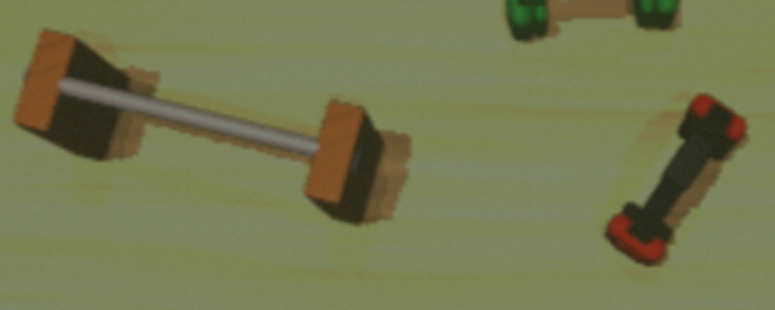

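The crops show the crown block clearly in both views, at full-picture (361.6,202.3) in top and (287.7,176.2) in scene. The lit tops of both timber blocks can be segmented by colour.

```bash
cat > m.py <<'E'
from h import *
a=viewer.snapshot("scene");t=viewer.snapshot("top")
A=lambda x,y:(240+(x+.5)/2.6-.5,160+(y+.5)/2.6-.5); B=lambda x,y:(140+(x+.5)/3.1-.5,150+(y+.5)/3.1-.5)
print("crown",tri(a,A(124,42),t,B(687,162)), onz(t,B(687,162),.164))
def orange(s,box):
    h=cv2.cvtColor(s["color"],cv2.COLOR_BGR2HSV);x0,y0,x1,y1=box;h=h[y0:y1,x0:x1]
    m=((h[...,0]<16)&(h[...,0]>3)&(h[...,1]>120)&(h[...,2]>105)).astype(np.uint8)
    n,l,st,c=cv2.connectedComponentsWithStats(m);i=1+np.argmax(st[1:,4])
    q=np.argwhere(l==i)[:,::-1]+[x0,y0]
    return q
R=[]
for ba,bt in(((390,180,430,260),(235,175,275,225)),((495,220,530,300),(140,155,185,205))):
    qa=orange(a,ba);qt=orange(t,bt)
    X,e=tri(a,qa.mean(0),t,qt.mean(0))
    for s,q in((a,qa),(t,qt)):
        W=np.array([onz(s,p,.17)[:2] for p in q],np.float32); r=cv2.minAreaRect(W); print(len(q),W.mean(0),r)
    print("block",X,e); R.append(X)
d=R[1]-R[0];print("mid",(R[0]+R[1])/2,"len",np.linalg.norm(d),"yaw",np.degrees(np.arctan2(d[1],d[0])))
h=cv2.cvtColor(t["color"],cv2.COLOR_BGR2HSV)[175:240,330:390]
m=(((h[...,0]<8)|(h[...,0]>172))&(h[...,1]>140)&(h[...,2]>50)).astype(np.uint8)
n,l,st,c=cv2.connectedComponentsWithStats(m)
for i in range(1,n):
    if st[i,4]>5: print("redtop",st[i,4],c[i]+[330,175],onz(t,c[i]+[330,175],.07))
g=cv2.cvtColor(t["color"],cv2.COLOR_BGR2GRAY)
m=((g[175:240,330:390]<50)).astype(np.uint8);q=np.argwhere(m)[:,::-1]+[330,175]
W=np.array([onz(t,p,.16)[:2] for p in q],np.float32);print("dark",len(q),cv2.minAreaRect(W),W.mean(0))
E
python3 m.py
```

```text
crown (array([ 0.50488409, -0.14310929,  0.1634429 ]), np.float64(0.00011024786736071133)) [ 0.50477993 -0.14299685  0.164     ]
336 [0.50455105 0.15707679] ((0.504052996635437, 0.15726883709430695), (0.028554268181324005, 0.08037599176168442), 78.12458801269531)
326 [0.5046283  0.15611698] ((0.504938006401062, 0.15615808963775635), (0.02795347198843956, 0.08096221834421158), 77.28870391845703)
block [0.50458256 0.15661734 0.16955465] 0.0008399567076361698
391 [0.560075   0.40305534] ((0.5596045851707458, 0.4031986892223358), (0.028206326067447662, 0.08036106824874878), 77.75011444091797)
321 [0.56001645 0.40165207] ((0.5604287385940552, 0.40179669857025146), (0.02777993306517601, 0.08106669783592224), 77.31268310546875)
block [0.56010013 0.40252857 0.16940428] 0.0012360446735376171
mid [0.53234134 0.27957296 0.16947946] len 0.25210029129840617 yaw 77.27803185342509
redtop 27 [366.2962963 183.2962963] [ 0.57420446 -0.16689842  0.07      ]
redtop 25 [377.16 190.96] [ 0.55271354 -0.19818146  0.07      ]
redtop 93 [344.76344086 227.06451613] [ 0.44693557 -0.10688822  0.07      ]
dark 508 ((0.48931223154067993, -0.13484638929367065), (0.04638833552598953, 0.14809155464172363), 57.48973083496094) [ 0.49708956 -0.1391985 ]
```

Measurements hold up against the given sizes. The crown top comes out at z 0.163 (expected 0.164), and the block spacing is 252 mm with tops at 0.1695 (expected 252 and 0.170). Muffs x axis is at about -33°, and the bar at 77.3°, mid (0.532, 0.280). Moving.

```bash
cat >> h.py <<'E'
def to(x,y,z,yax):
    s=readout.state(); from scipy.spatial.transform import Rotation as Ro
    R=Ro.from_euler("xyz",s["orientation"]).as_matrix()
    cur=np.degrees(np.arctan2(R[1,1],R[0,1])); turn=-((yax-cur+90)%180-90)
    print("t",s["time_s"],"pos",s["position"].round(4),"tilt",R[2,2].round(5),"yax",cur.round(2),"| move mm",(R.T@(np.array([x,y,z])-s["position"])*1e3).round(1),"turn",round(turn,2),"w",s["width"].round(4),"gf",s["grip_force"],"F",s["force"].round(2),"q",s["joint_pos"].round(2))
E
python3 -m inch '-33 -36 0 0 1;-33 -36 0 0 1;-33 -36 0 0 1;-33 -36 0 0 1;-33 -36 0 0 1;-33 -36 0 0 1;-33 -36 0 0 1;-33 -36 0 0 1;-33 -36 0 0 1;-33 -36 0 0 1;-33 -36 0 0 1;-33 -36 0 0 1' 20
python3 -c "from h import *; to(.505,-.143,.25,57)"
```

```text
time_s: 1.5
position: [0.4129, 0.0242, 0.247]
orientation: [3.141, 0.001, 2.915]
force: [0.9, 0.4, 0.3]
width: 0.088
grip_force: 0.0Traceback (most recent call last):
  File "<string>", line 1, in <module>
    from h import *; to(.505,-.143,.25,57)
                     ~~^^^^^^^^^^^^^^^^^^^
  File "h.py", line 26, in to
    print("t",s["time_s"],"pos",s["position"].round(4),"tilt",R[2,2].round(5),"yax",cur.round(2),"| move mm",(R.T@(np.array([x,y,z])-s["position"])*1e3).round(1),"turn",round(turn,2),"w",s["width"].round(4),"gf",s["grip_force"],"F",s["force"].round(2),"q",s["joint_pos"].round(2))
                                                                                                                                                                                           ^^^^^^^^^^^^^^^^
AttributeError: 'float' object has no attribute 'round'
```

```bash
sed -i 's/s\["width"\].round(4)/round(s["width"],4)/' h.py
python3 -m inch '-32 -35 0 0 1;-32 -35 0 0 1;-32 -35 0 0 1;-31 -35 0 0 1;0 0 0 7 1;0 0 0 7 1;0 0 0 6 1;0 0 0 0 1;0 0 0 0 1'
python3 - <<'E'
from h import *
to(.505,-.143,.156,57)
t=viewer.snapshot("top");a=viewer.snapshot("scene")
cv2.imwrite("pics/c.png",cv2.resize(np.vstack([t["color"][130:260,290:450],a["color"][110:240,220:380]]),None,fx=2.2,fy=2.2,interpolation=cv2.INTER_CUBIC))
E
```

```text
time_s: 2.4
position: [0.5048, -0.1385, 0.2468]
orientation: [-3.142, -0.0, 2.57]
force: [0.5, -0.8, 0.2]
width: 0.0877
grip_force: 0.0
t 2.4 pos [ 0.5048 -0.1385  0.2468] tilt -1.0 yax 57.23 | move mm [-2.6 -3.7 90.8] turn 0.23 w 0.0877 gf 0.0 F [ 0.45 -0.84  0.18] q [-0.49  0.33  1.37 -0.    1.44 -1.49]
```

View pics/c.png

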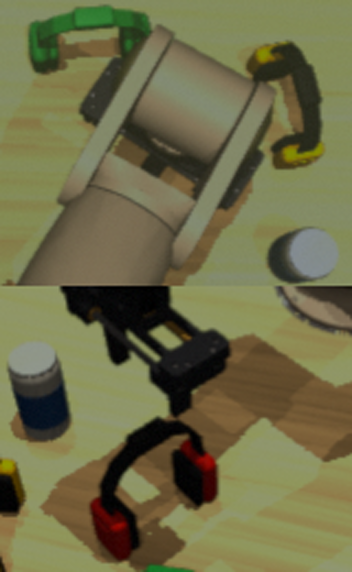

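The crop shows the gripper over the arch and lined up through it, with clear room to the green and yellow muffs. I'm lowering it.

```bash
python3 -m inch '-3 -4 30 0 1;0 0 30 0 1;0 0 20 0 1;0 0 10 0 1;0 0 0 0 1;0 0 0 0 1'
python3 -c "from h import *; to(.505,-.143,.156,57)"
```

```text
time_s: 3.1
position: [0.5056, -0.1437, 0.1576]
orientation: [3.141, 0.001, 2.567]
force: [0.1, -0.1, 0.7]
width: 0.0879
grip_force: 0.0
t 3.1 pos [ 0.5056 -0.1437  0.1576] tilt -1.0 yax 57.09 | move mm [0.9 0.3 1.6] turn 0.09 w 0.0879 gf 0.0 F [ 0.07 -0.07  0.71] q [-0.5   0.42  1.51 -0.    1.21 -1.5 ]
```

```bash
python3 -m inch '0 0 1 0 0;0 0 0 0 -0.3;0 0 0 0 -1;0 0 0 0 -1;0 0 0 0 -1;0 0 0 0 -1;0 0 0 0 -1;0 0 0 0 -1' 25
python3 -c "from h import *; to(.505,-.143,.41,77.3)"
```

```text
time_s: 3.9
position: [0.5051, -0.1436, 0.1558]
orientation: [-3.142, 0.0, 2.567]
force: [0.8, -0.0, -0.2]
width: 0.0262
grip_force: 0.1
t 3.9 pos [ 0.5051 -0.1436  0.1558] tilt -1.0 yax 57.06 | move mm [   0.4    0.4 -254.2] turn -20.24 w 0.0262 gf 0.09775713784620166 F [ 0.84 -0.04 -0.16] q [-0.5   0.42  1.51 -0.    1.2  -1.5 ]
```

```bash
python3 -m inch '0 0 0 0 -1;0 0 0 0 -1;0 0 -10 0 -1;0 0 -20 0 -1;0 0 -30 0 -1;0 0 -30 0 -1;0 0 -20 0 -1;0 0 0 0 -1;0 0 0 0 -1'
python3 - <<'E'
from h import *
to(.505,-.143,.41,77.3)
t=viewer.snapshot("top");a=viewer.snapshot("scene")
cv2.imwrite("pics/d.png",cv2.resize(a["color"][60:260,180:400],None,fx=2.5,fy=2.5,interpolation=cv2.INTER_CUBIC))
E
```

```text
time_s: 4.8
position: [0.5049, -0.1434, 0.2653]
orientation: [-3.142, -0.001, 2.567]
force: [-0.1, -1.0, -2.6]
width: 0.0257
grip_force: 25.0
t 4.8 pos [ 0.5049 -0.1434  0.2653] tilt -1.0 yax 57.06 | move mm [   0.2    0.4 -144.7] turn -20.24 w 0.0257 gf 24.988115429878235 F [-0.14 -0.97 -2.61] q [-0.5   0.32  1.33 -0.    1.49 -1.5 ]
```

View pics/d.png

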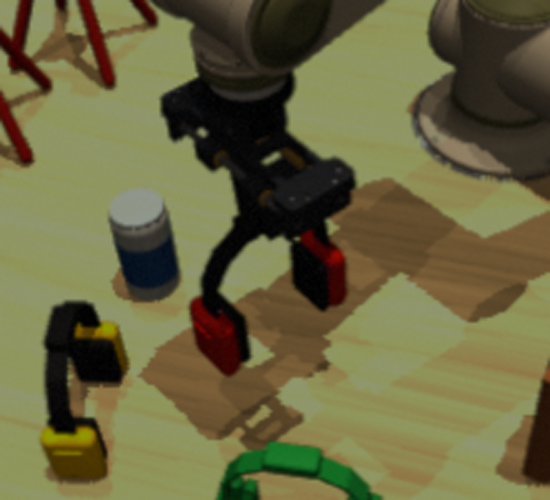

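The picture shows the muffs held and hanging upright (2.5 N weight), with the can and the yellow muffs untouched. Next I lift and turn to the bar's direction.

```bash
python3 -m inch '0 0 -30 0 -1;0 0 -40 0 -1;0 0 -40 0 -1;0 0 -30 0 -1;0 0 -5 0 -1;0 0 0 -5 -1;0 0 0 -7 -1;0 0 0 -7 -1;0 0 0 -1 -1;0 0 0 0 -1'
python3 -c "from h import *; to(.5323,.2796,.41,77.3)"
```

```text
time_s: 5.9
position: [0.5051, -0.1435, 0.4092]
orientation: [3.141, -0.003, 2.913]
force: [-0.7, 0.8, -2.1]
width: 0.0257
grip_force: 25.0
t 5.9 pos [ 0.5051 -0.1435  0.4092] tilt -1.0 yax 76.92 | move mm [ 6.930e+01  4.183e+02 -3.000e-01] turn -0.38 w 0.0257 gf 24.98790979385376 F [-0.66  0.82 -2.05] q [-0.5   0.28  1.    0.    1.87 -1.85]
```

```bash
python3 -m inch '3 18 0 0 -1;6 36 0 0 -1;7 42 0 0 -1;7 42 0 0 -1;7 42 0 0 -1;7 42 0 0 -1;7 42 0 0 -1;7 42 0 0 -1;7 42 0 0 -1;6 36 0 0 -1;3 22 0 0 -1;2 12 0 0 -1'
python3 -m inch '0 0 0 0 -1;0 0 0 0 -1;0 0 0 0 -1;0 0 0 0 -1'
cat > n.py <<'E'
from h import *
to(.5323,.2796,.41,77.3)
a=viewer.snapshot("scene");t=viewer.snapshot("top")
o=readout.state()["position"]
for dx in(-.062,.062):
    P=o+np.array([np.cos(np.radians(-12.7)),np.sin(np.radians(-12.7)),0])*dx-[0,0,.118]
    print("exp",P.round(3),proj(a,P).round(0),proj(t,P).round(0))
for r in red(a,(340,80,540,300)): print("scene",r)
for r in red(t,(130,100,300,260)): print("top",r)
import sys
cv2.imwrite(sys.argv[1],cv2.resize(np.hstack([a["color"][60:310,360:560],t["color"][80:330,120:320]]),None,fx=2,fy=2,interpolation=cv2.INTER_CUBIC))
E
python3 n.py pics/e.png
```

```text
time_s: 7.1
position: [0.5314, 0.2811, 0.4095]
orientation: [-3.141, -0.002, 2.915]
force: [0.1, -0.4, -1.8]
width: 0.0258
grip_force: 25.0
time_s: 7.5
position: [0.5316, 0.2783, 0.411]
orientation: [3.141, 0.0, 2.914]
force: [0.3, -0.7, -1.4]
width: 0.026
grip_force: 25.0
t 7.5 pos [0.5316 0.2783 0.411 ] tilt -1.0 yax 76.97 | move mm [-0.4  1.4  1. ] turn -0.33 w 0.026 gf 24.988040328025818 F [ 0.32 -0.68 -1.42] q [ 0.29  0.43  0.76 -0.    1.95 -1.06]
exp [0.471 0.292 0.293] [484. 167.] [181. 203.]
exp [0.592 0.265 0.293] [467. 209.] [196. 153.]
scene (np.int32(31), array([480.74193548, 151.61290323]), array([478, 148,   6,   8], dtype=int32))
scene (np.int32(55), array([498.87272727, 158.87272727]), array([495, 155,   8,  10], dtype=int32))
scene (np.int32(658), array([467.88601824, 209.43617021]), array([454, 192,  30,  36], dtype=int32))
```

View pics/e.png

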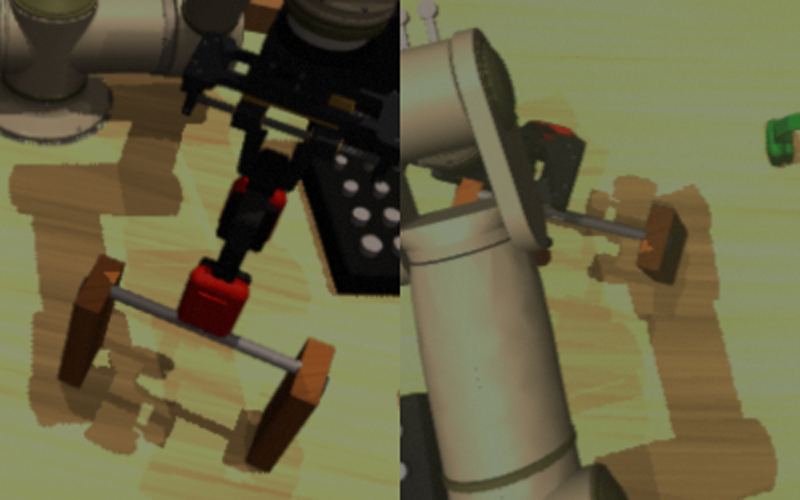

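The view shows the muffs over the bar, with the front cup at (468,209) against an expected (467,209), so they sit as assumed in the gripper. I'm lowering them.

```bash
python3 -m inch '0 1 0 -0.3 -1;0 0 15 0 -1;0 0 30 0 -1;0 0 40 0 -1;0 0 40 0 -1;0 0 40 0 -1;0 0 30 0 -1;0 0 15 0 -1;0 0 5 0 -1;0 0 0 0 -1;0 0 0 0 -1'
python3 -c "from h import *; to(.5323,.2796,.18,77.3)"
```

```text
time_s: 8.7
position: [0.5322, 0.2804, 0.1969]
orientation: [3.141, 0.002, 2.921]
force: [0.0, -0.3, -1.9]
width: 0.0257
grip_force: 25.0
t 8.7 pos [0.5322 0.2804 0.1969] tilt -1.0 yax 77.36 | move mm [-0.3 -0.8 16.9] turn 0.06 w 0.0257 gf 24.988130629062653 F [ 0.03 -0.25 -1.86] q [ 0.29  0.51  1.23  0.    1.4  -1.06]
```

```bash
python3 -m inch '0 -1 8 0 -1;0 0 5 0 -1;0 0 2 0 -1;0 0 0 0 -1;0 0 0 0 -1'
python3 n.py pics/f.png
```

```text
time_s: 9.2
position: [0.5316, 0.2793, 0.1809]
orientation: [3.141, 0.0, 2.921]
force: [0.2, 0.1, -2.8]
width: 0.0259
grip_force: 25.0
t 9.2 pos [0.5316 0.2793 0.1809] tilt -1.0 yax 77.36 | move mm [  -0.7    0.5 -229.1] turn 0.06 w 0.0259 gf 24.988012611865997 F [ 0.15  0.14 -2.82] q [ 0.29  0.52  1.26  0.    1.36 -1.06]
exp [0.471 0.293 0.063] [458. 228.] [203. 215.]
exp [0.592 0.266 0.063] [442. 267.] [215. 174.]
scene (np.int32(407), array([442.9017199 , 268.10565111]), array([432, 254,  24,  27], dtype=int32))
```

View pics/f.png

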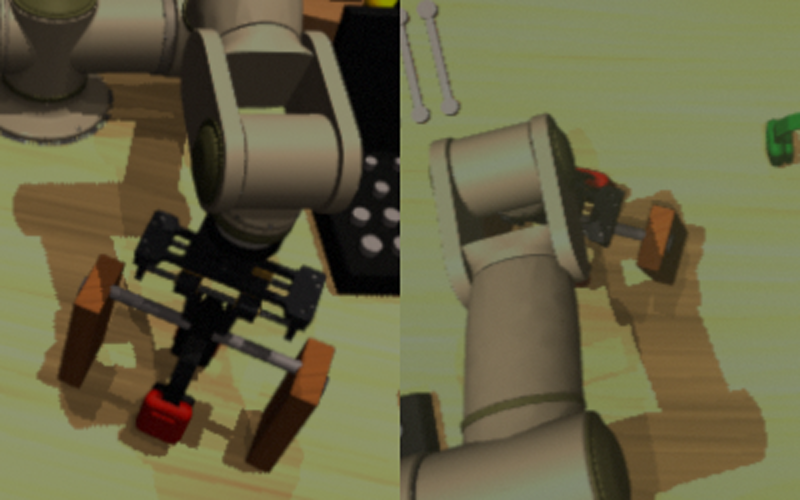

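The view shows the arch straddling the bar, cups either side, nearly seated (front cup at (443,268)). I'm creeping down until the bar takes the weight.

```bash
python3 -m inch '-0.5 0 0.5 0 -1;0 0 0.5 0 -1;0 0 0 0 -1;0 0 0 0 -1'; python3 -c "
from h import *
to(.5323,.2796,.18,77.3)"
```

```text
time_s: 9.7
position: [0.532, 0.2792, 0.1797]
orientation: [-3.142, -0.0, 2.921]
force: [1.0, 0.4, -1.8]
width: 0.026
grip_force: 25.0
t 9.7 pos [0.532  0.2792 0.1797] tilt -1.0 yax 77.36 | move mm [-0.2  0.5 -0.3] turn 0.06 w 0.026 gf 24.988110959529877 F [ 0.98  0.36 -1.83] q [ 0.29  0.52  1.26 -0.    1.36 -1.06]
```

```bash
python3 -m inch '0 0 0.4 0 -1;0 0 0 0 -1;0 0 0 0 -1'; python3 -m inch '0 0 0.4 0 -1;0 0 0 0 -1;0 0 0 0 -1'
```

```text
time_s: 10.0
position: [0.532, 0.2792, 0.1796]
orientation: [3.141, 0.0, 2.921]
force: [-0.1, 0.0, 1.4]
width: 0.0259
grip_force: 25.0
time_s: 10.3
position: [0.532, 0.2792, 0.1795]
orientation: [3.141, 0.001, 2.921]
force: [-1.7, -1.6, 5.3]
width: 0.0258
grip_force: 25.0
```

The bar carries the weight now. I'm releasing, then rising clear straight up.

```bash
python3 -m inch '0 0 -0.4 0 -1;0 0 0 0 -1;0 0 0 0 -0.3;0 0 0 0 -0.2;0 0 0 0 0;0 0 0 0 0.2;0 0 0 0 0.2;0 0 0 0 0.2' 3
python3 -m inch '0 0 -5 0 0.2;0 0 -15 0 0.2;0 0 -30 0 0.2;0 0 -40 0 0.2;0 0 -40 0 0.2;0 -40 -20 0 0.2;0 -45 0 0 0.2;0 -45 0 0 0.2;0 -45 0 0 0.2;0 -45 0 0 0.2;0 -20 0 0 0.2;0 0 0 0 0.2'
python3 n.py pics/g.png
```

```text
time_s: 11.1
position: [0.532, 0.2792, 0.1793]
orientation: [-3.142, 0.0, 2.921]
force: [-0.1, 0.4, 0.1]
width: 0.0531
grip_force: 0.0
time_s: 12.3
position: [0.4791, 0.043, 0.33]
orientation: [-3.141, 0.001, 2.917]
force: [-0.2, 0.0, -0.6]
width: 0.0528
grip_force: 0.0
t 12.3 pos [0.4791 0.043  0.33  ] tilt -1.0 yax 77.16 | move mm [  0.6 242.5 -80.1] turn -0.14 w 0.0528 gf 0.0 F [-0.24  0.02 -0.62] q [-0.16  0.21  1.31 -0.    1.62 -1.5 ]
exp [0.419 0.059 0.212] [377. 154.] [282. 231.]
exp [0.54  0.032 0.212] [354. 189.] [295. 184.]
scene (np.int32(16), array([455.625, 215.5  ]), array([453, 214,   6,   4], dtype=int32))
scene (np.int32(361), array([443.49584488, 267.76454294]), array([432, 255,  24,  27], dtype=int32))
```

View pics/g.png

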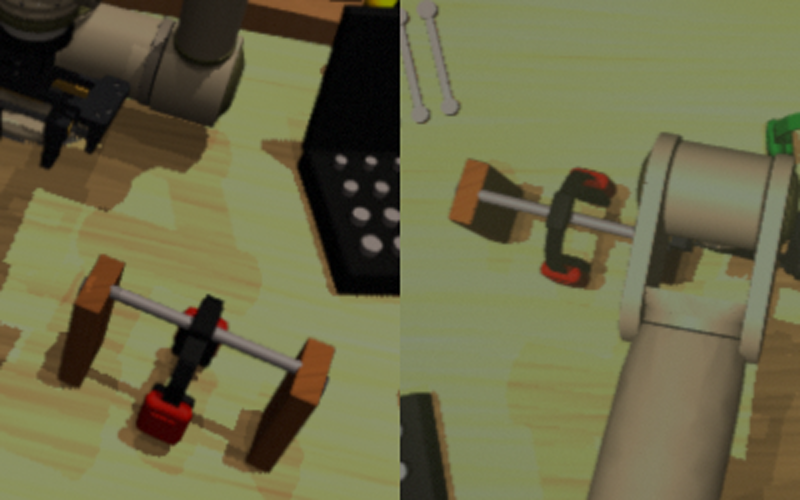

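The muffs hang square at mid bar with a cup on each side (front cup (443.5,267.8)), and the gripper is clear. A quick check that they are still, then I hand in.

```bash
python3 -m inch '0 0 0 0 0.2;0 0 0 0 0.2;0 0 0 0 0.2;0 0 0 0 0.2;0 0 0 0 0.2;0 0 0 0 0.2;0 0 0 0 0.2;0 0 0 0 0.2' >/dev/null; python3 - <<'E'
from h import *
from rig import bot
a=viewer.snapshot("scene")
r=max(red(a,(340,80,540,300)),key=lambda r:r[0]);print(r)
if np.linalg.norm(r[1]-[443.5,267.8])<1: print(bot.job_done())
E
```

```text
(np.int32(369), array([443.32249322, 267.95121951]), array([432, 255,  24,  27], dtype=int32))
the job is handed in; nothing more can be done
None
```

The red ear defenders hang squarely and still over the middle of the steel bar with the gripper clear, the yellow ear defenders and the paint can were never touched, and the job is handed in at about 13 s.

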